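Pry the tight lid off its seat on a studio pulp tub

TASK

The lid of the white pulp tub is pressed on tight. Take the flat steel pry bar, lay it over the fulcrum block with its thin end under the overhanging rim of the lid, and push the handle side down so that the lid is levered loose by about a centimetre. Then let go of the bar; do not touch the tub or its lid with the gripper.

Things in the scene. Friction and masses are not known exactly. Their poses are not given: they have to be found in the camera images.
- bar: Flat steel pry bar lying loose, 280 mm long (x), 24 wide, blade 8 thick, 0.25-0.45 kg; black rubber sleeve 28 wide, 14 thick on the handle end (x -140 to -56); the tip (x +114 to +140) is thinned from below to 4.5, top flush. Origin: middle of the underside, on bare blade, balance point 8 mm nearer the handle; x points to the tip, z up. The 230 mm aluminium rule near it is not the tool.
- tub: White plastic tub, 106 mm square, fixed to the table. Its grey lid, a plate 150 mm square and 9 thick, overhangs the walls by 22 mm all round; when home its rim's underside is 135 mm above the table, its top 148. Origin: centre of the tub's underside, z up. The fulcrum stands on its -x side: there the rim's edge is at x -75, the wall at x -53 mm.
- fulcrum: Wooden block 36 (x) by 90 mm (y) fixed to the table 105 mm from the tub's centre, axes parallel to the tub's; on top a steel rod, radius 12 mm, along y: axis 108, top 120 mm above the table, 30 mm out from the lid's edge. Origin: centre of its underside. The bar goes along the tub's x, tip towards the tub, in the 15 mm of height between rod top and rim.
- lid (a joint): Height of the lid above its pressed-home place, in m: 0 home, 0.016 at most. It rises straight up, resists with a steady friction of about 28 N all the way and stays where it is left.
Mind the look-alikes: they are no part of the job. Leave any pink look-alike of the tub alone. There is more than one size of the fulcrum; the one meant has the size given above.

How it is judged (in metres and radians):
On the way:
1. the bar, bearing on the fulcrum and under the rim, has lifted the lid by more than 6 mm (value of joint lid above 0.006 m and contact force between bar and fulcrum above 3 N and contact force between bar and tub above 2 N), for 0.05 s.
At the end, for the whole second after the job is handed in: The lid stands more than 6 mm above its pressed-home place, and the bar, let go, lies still (slower than 30 mm/s), wherever it rests (value of joint lid above 0.006 m and linear speed of bar below 0.03 m/s); the robot touches nothing.
It fails at once if the gripper or arm pushes or pulls at the tub or its lid (more than 5 N) (contact force between any of the arm, the fingers and tub above 5 N).
It also fails if it takes over 45 s, if anything falls off the work surface, if the arm or the gripper's body presses on something with over 40 N, if the wrist force passes 120 N, or if a joint passes its speed limit or range.

ROBOT

A 6-joint arm with a two-finger parallel gripper is mounted at the origin on the work surface. World frame = base frame: x ahead of the robot, y to its left, z up, the work surface at z = 0. Lengths are in mm, angles in degrees, forces in N, time in s.
With the tool pointing down it reaches from about 375 to 825 mm from the base axis. Payload 5.5 kg.
Tool frame: the origin (TCP) lies between the finger pads; the fingertips stand 22 mm ahead of it and the grasp point (between the pads) lies 3 mm ahead of it; z points along the fingers, y is the line along which they close (so a half turn about z gives the same grasp; the last joint's range is limited). The gripper opens to 85 mm and grips with 20 to 120 N. Pads are 22 mm wide; open, the fingers measure 114 mm over their backs; the gripper's body (76 mm by 85 mm) begins 54 mm behind the grasp point. The pads swing forward as they close: fully open they stand 13 mm farther back than shut.
Start: joints at [-63.713, 17.962, -2.699, 69.339, 0, 90], TCP at [265.72, -537.948, 253.299] pointing down, gripper open.
Joint ranges: [-152.73, 152.73], [-39.44, 99.34], [-58.76, 71.6], [-118.89, 123.64], [-81.53, 83.1], [-180, 180]. Speed limits (degrees/s): [136.94, 136.94, 172.46, 180, 180, 180].

INTERFACE

Orientations are given as a 3x3 rotation matrix whose columns are the frame's x, y, z axes.
In Python, from plant import * gives the robot as it stands. The module is installed in compiled form; this text tells all that it offers.
- The arm moves only by the tool drive_tool, never from a script. Its argument "plan" is a list of rows, each a list of 6 numbers: the shift along the tool's x, y, z in mm, then the turn, a rotation vector about the tool's x, y, z in degrees. A call has 1 to 8 rows; each row is the pose to reach, as a shift and turn from the pose commanded when the call began, along the tool's axes at that moment; what a row does not reach only later rows make up. A row lasts 1/12 s, in which the tool goes at most 41.7 mm and 7.16 degrees, less where a joint would pass 70% of its speed; a pose out of reach is approached as far as the arm can. A call with a gripper value outside its range is refused whole. "jaw" is the opening, from 0 (shut) to 1 (fully open), set as the call begins (left out, the last holds). The fingers move at their own pace and stop on an object; "grip_force" is the grip in N (left out, the last holds). Time passes only in rows, so rows that repeat a pose let the fingers close. It gives the time, the measured TCP pose, the force, the opening and the grip force at its end, in the units of the state.
- state(): the state, without advancing time (a new reading comes with each control period).
- get_image(name): name is "scene" or "top"; returns a dict with "img" (420x560x3 uint8, blue, green, red), "depth" (420x560 float32, mm along the optical axis (not along the pixel's ray), 0 where there is no reading), "mtx" (3x3 intrinsics, pixels), "R" (3x3) and "t" (3): a world point X has camera coordinates R X + t. Camera axes: x right, y down, z forward; pixel columns grow to the right and rows downward; lengths in mm; the calibration is good to about 2 mm. A picture is of the moment at which its call begins.
- close_job(): hands the job in; it is judged then, once.
The state is a dict: "clock": time; "joints": joint angles; "qvel": joint speeds; "joint_torque": joint torques, N m; "tcp_pos": TCP position; "eef_rot": TCP orientation; "ft_force": force on the tool from outside, world axes, zero at the start; "ft_torque": the same for the moment, N m; "grip_width": finger opening in mm; "grip_force": force on a finger pad.
Only numpy, scipy, OpenCV 4.12 (cv2) and the standard library are available. Lean on these libraries where they do the work, as an engineer would, in place of code of your own. Each camera call takes 0.05 s, during which the arm holds its last target. There are 200 camera calls.

## Working session

There is one attempt and no reset: what is moved stays moved. The work goes in short steps, Python scripts to look and compute and a tool call to move; the robot and the scene stay as the last step left them, time stands still between calls to the robot, and variables do not carry over. Pictures are saved under pics/ and viewed, at most 10 in all, crops included, and the job is handed in when it is done.

Besides the shell and the picture viewer there is one more tool, called after "Request:" as name([rows], argument=value, ...), one row to a line, values as JSON. drive_tool: Moves the arm, as the interface text tells. Its arguments: {"type":"object","properties":{"plan":{"type":"array","items":{"type":"array","items":{"type":"number"}}},"jaw":{"type":"number"},"grip_force":{"type":"number"}},"required":["plan"]}

```bash
mkdir -p pics; cat > h.py <<'E'
import numpy as np, cv2
from plant import *
def cloud(c):
    d=c["depth"];v,u=np.mgrid[0:d.shape[0],0:d.shape[1]]
    K=c["mtx"];p=np.stack([(u-K[0,2])/K[0,0]*d,(v-K[1,2])/K[1,1]*d,d],-1)
    return (p-np.array(c["t"]).ravel())@np.array(c["R"])
E
python3 - <<'E'
from h import *
for n in("scene","top"):
    c=get_image(n);cv2.imwrite(f"pics/{n}0.png",c["img"]);np.savez(f"{n}0.npz",**c)
    print(n,-np.array(c["R"]).T@np.array(c["t"]).ravel())
s=state();print(s["clock"],s["tcp_pos"],s["eef_rot"])
E
```

```text
scene [630.23907467 219.10914894 957.07677677]
top [ 371.0540167    -7.74836344 1076.37051246]
0.1 [ 265.49700644 -537.51503916  252.51392389] [[ 8.96598882e-01  4.42843066e-01 -6.80651240e-04]
 [ 4.42843589e-01 -8.96597811e-01  1.38574108e-03]
 [ 3.39541488e-06 -1.54387594e-03 -9.99998808e-01]]
```

View pics/scene0.png

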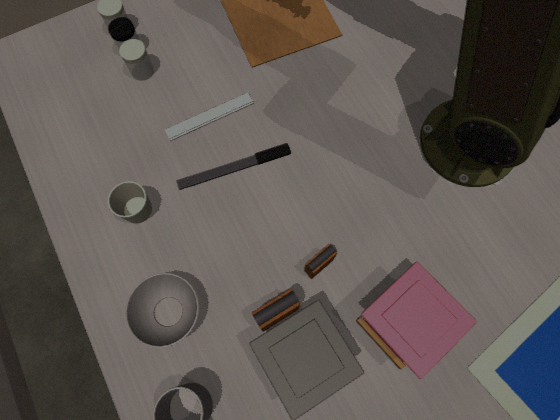

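View pics/top0.png

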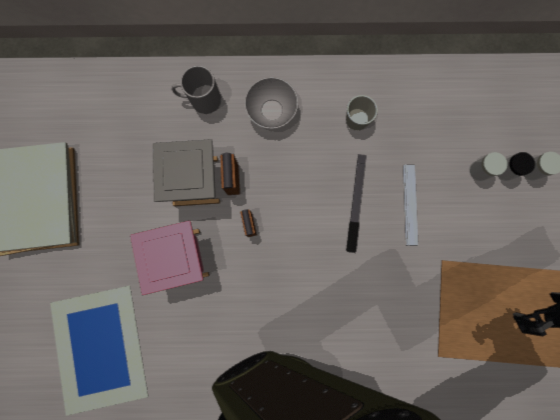

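The scene and top views agree. In the top view:
- **Tub:** the grey lid at (183,170) is the one meant. The pink one at (168,257) is the look-alike.
- **Fulcrum:** the larger block at (229,172), beside the grey lid, is the candidate. The small block at (248,222) is the wrong size.
- **Bar:** the dark bar with a black sleeve runs from (361,156) to (352,250). The pale strip at (411,205) is the rule.

I'll measure these and confirm them in one crop.

```bash
python3 - <<'E'
from h import *
for n in("top","scene"):
    c=dict(np.load(f"{n}0.npz"));P=cloud(c);z=P[...,2];img=c["img"].astype(int)
    print(n,c["mtx"][0,0])
    def rep(name,m,extra=1):
        nl,l,st,ce=cv2.connectedComponentsWithStats(m.astype(np.uint8),connectivity=4)
        for i in range(1,nl):
            if st[i,4]<60: continue
            q=P[l==i];r=cv2.minAreaRect(q[:,:2].astype(np.float32))
            print(name,ce[i].round(),st[i,4],"z",np.percentile(q[:,2],[5,50,95]).round(1),"c",np.round(r[0],1),"s",np.round(r[1],1),"a",round(r[2],2), "med BGR",np.median(img[l==i],0))
    near=(P[...,0]>250)
    rep("lid",(z>140)&(z<156)&near)
    rep("rod",(z>60)&(z<126)&near)
    rep("bar",(z>4)&(z<25)&near)
c=dict(np.load("top0.npz"));P=cloud(c)
for u,v in((361,156),(352,250),(229,172),(248,222),(183,170)):print(u,v,P[v,u].round(1))
im=c["img"][130:265,140:430];cv2.imwrite("pics/crop.png",cv2.resize(np.clip(im*1.6,0,255).astype(np.uint8),None,fx=2.7,fy=2.7,interpolation=cv2.INTER_CUBIC))
E
```

```text
top 383.20974241667227
lid [183. 170.] 3545 z [141.9 145.9 150.4] c [597.9 241.7] s [150.9 151.4] a 2.59 med BGR [ 98. 103. 107.]
lid [166. 257.] 3841 z [142.1 145.9 150.2] c [383.9 278.8] s [149.7 150.5] a 13.16 med BGR [123. 108. 143.]
rod [198.  85.] 825 z [ 63.4  94.3 116.4] c [836.3 225.4] s [ 90.3 111.1] a 35.05 med BGR [42. 43. 45.]
rod [362. 108.] 264 z [61.3 72.9 78. ] c [ 778.1 -223.8] s [81.5 83.7] a 71.48 med BGR [ 98.5 105.  103.5]
rod [520. 164.] 1535 z [65.9 84.  87.3] c [ 619.8 -641.7] s [204.7  61.5] a 89.46 med BGR [115. 123. 120.]
rod [229. 172.] 582 z [ 72.8 112.6 121.3] c [603.4 136.7] s [90.1 36.3] a 2.97 med BGR [44. 53. 61.]
rod [248. 222.] 266 z [73.7 83.7 89.1] c [472.8  89. ] s [65.8 26.5] a 12.12 med BGR [48. 55. 64.]
bar [201.  88.] 145 z [ 4.4  8.2 23.4] c [871.2 227.1] s [28.9 64.6] a 6.61 med BGR [58. 59. 62.]
bar [271. 107.] 991 z [ 5.  12.6 23.5] c [807.9  24.6] s [107.8 107.2] a 60.99 med BGR [105. 108. 113.]
bar [211. 108.] 84 z [ 5.3 14.6 23.2] c [815.7 203.6] s [29.8 83.2] a 24.91 med BGR [41. 42. 44.]
bar [360. 114.] 231 z [ 4.5  7.2 22.5] c [ 7
[... 2387 characters left out ...]
s [ 29.3 278.9] a 80.98 med BGR [48. 48. 51.]
bar [130. 203.] 301 z [ 4.4  6.9 23.5] c [ 784.  -232.5] s [59.8 38.8] a 38.84 med BGR [69. 79. 84.]
bar [144. 216.] 75 z [ 5.7 15.8 24.2] c [ 767.5 -197.7] s [62.2 22. ] a 23.21 med BGR [42. 48. 51.]
bar [165. 311.] 1932 z [ 4.8 12.8 23.7] c [807.8  27.1] s [108.1 109.7] a 79.08 med BGR [ 92.  96. 102.]
bar [381. 343.] 525 z [ 7.6 19.8 23. ] c [440.6 298.4] s [ 16.4 136.5] a 13.22 med BGR [ 48.  78. 106.]
bar [183. 406.] 695 z [ 4.2  6.  16.3] c [849.6 211.3] s [56.9 63.1] a 61.89 med BGR [67. 70. 74.]
361 156 [ 665.1 -229.7    8.8]
352 250 [ 397.4 -193.8   13.7]
229 172 [597.4 131.9 116.9]
248 222 [471.7  86.6  85.7]
183 170 [596.6 241.1 147.7]
```

View pics/crop.png

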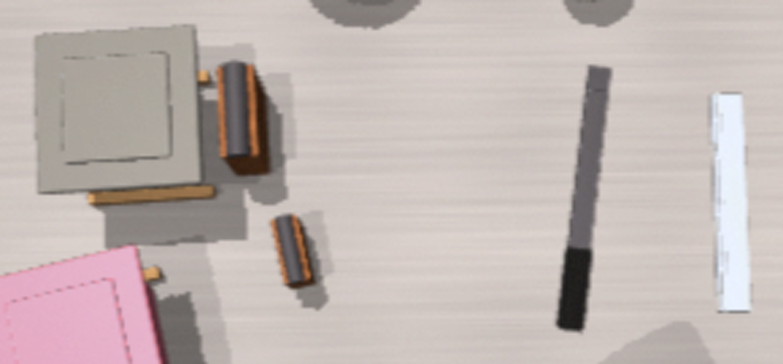

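The crop confirms it. The grey tub's lid is 150 mm square, and the larger block (90×36, rod top about 120 mm) stands 105 mm from its centre, so it fits the description. The 66×26 block and the pink tub are decoys. The dark bar with the sleeve measures 280 mm and is the tool; the rule is about 230 mm. Next I'll find the bar's axis and plan the approach.

```bash
cat >> h.py <<'E'
from scipy.spatial.transform import Rotation as Ro
def Rt(yaw,tilt=0):  # tool x along yaw, z down, tilt about tool y
    c,s=np.cos(np.radians(yaw)),np.sin(np.radians(yaw))
    return np.array([[c,s,0],[s,-c,0],[0,0,-1.]])@Ro.from_euler("y",tilt,degrees=True).as_matrix()
def delta(p,R):
    s=state();R0=np.array(s["eef_rot"]);d=R0.T@(np.array(p)-s["tcp_pos"])
    return d.round(1),Ro.from_matrix(R0.T@R).as_rotvec(degrees=True).round(2)
E
python3 - <<'E'
from h import *
for n,lab in(("top",(356,205)),("scene",(235,165))):
    c=dict(np.load(f"{n}0.npz"));P=cloud(c);q=P[(P[...,2]>4)&(P[...,2]<25)]
    q=q[(abs(q[:,0]-532)<150)&(abs(q[:,1]+211)<50)]
    l=cv2.fitLine(q[:,:2].astype(np.float32),cv2.DIST_HUBER,0,.01,.01).ravel();e=l[:2]*np.sign(l[0]);s=(q[:,:2]-l[2:])@e
    a,b=np.percentile(s,[.3,99.7]);o=l[2:]+e*(a+b)/2
    h=q[s<a+80,2];print(n,np.degrees(np.arctan2(e[1],e[0])),o,b-a,np.median(h))
e=np.array([np.cos(np.radians(-8)),np.sin(np.radians(-8))]);g=np.array([532.1,-211.2])-75*e
print(g,delta([*g,120],Rt(-8)))
E
```

```text
top -8.697014 [ 533.35049222 -212.44987527] 287.2971785780056 13.841692605988177
scene -8.911442 [ 532.20293885 -208.52076194] 278.171606369189 13.316837335162836
[ 457.82989484 -200.76201743] (array([ 321.6, -216.6,  132.8]), array([-9.000e-02,  3.000e-02,  3.429e+01]))
```

Request:
drive_tool([
  [322,-217,133,0,0,35],
  [322,-217,133,0,0,35],
  [322,-217,133,0,0,35],
  [322,-217,133,0,0,35],
  [322,-217,133,0,0,35],
  [322,-217,133,0,0,35],
  [322,-217,133,0,0,35],
  [322,-217,133,0,0,35],
], jaw=0.7)

```text
clock: 0.77
tcp_pos: [419.5, -267.6, 146.6]
eef_rot: [[0.988, -0.152, -0.0], [-0.152, -0.988, 0.0], [-0.0, -0.0, -1.0]]
ft_force: [1.6, -0.9, 0.1]
grip_width: 59.8
grip_force: 0.0
```

```bash
python3 - <<'E'
from h import *
print(state()["tcp_pos"],state()["joints"],delta([457.9,-200,60],Rt(-8.8)))
E
```

```text
[ 419.51253114 -267.63903333  146.64820467] [-3.25373218e+01  1.11712150e+01 -2.61241094e+01  5.27121458e+01
  6.65590918e-04  1.56202024e+02] (array([ 27.7, -72.7,  86.6]), array([-0.  ,  0.01,  0.06]))
```

Request:
drive_tool([
  [28,-73,86,0,0,0],
  [28,-73,86,0,0,0],
  [28,-73,86,0,0,0],
  [28,-73,86,0,0,0],
  [28,-73,86,0,0,0],
  [28,-73,86,0,0,0],
])

```text
clock: 1.27
tcp_pos: [457.9, -201.9, 61.7]
eef_rot: [[0.988, -0.151, -0.0], [-0.151, -0.988, -0.0], [-0.0, 0.0, -1.0]]
ft_force: [0.6, 0.5, 0.8]
grip_width: 59.5
grip_force: 0.0
```

```bash
python3 - <<'E'
from h import *
print(state()["tcp_pos"],delta([457.9,-200,24],Rt(-8.8)))
E
```

```text
[ 457.92201912 -201.87259092   61.66607698] (array([-0.3, -1.9, 37.7]), array([0.02, 0.02, 0.1 ]))
```

Request:
drive_tool([
  [0,-2,19,0,0,0],
  [0,-2,30,0,0,0],
  [0,-2,38,0,0,0],
  [0,-2,38,0,0,0],
  [0,-2,38,0,0,0],
])

```text
clock: 1.68
tcp_pos: [458.3, -200.4, 24.0]
eef_rot: [[0.988, -0.153, 0.0], [-0.153, -0.988, -0.0], [0.0, 0.0, -1.0]]
ft_force: [0.3, 0.8, -0.0]
grip_width: 59.6
grip_force: 0.0
```

Request:
drive_tool([
  [0,0,0,0,0,0],
  [0,0,0,0,0,0],
  [0,0,0,0,0,0],
  [0,0,0,0,0,0],
  [0,0,0,0,0,0],
  [0,0,0,0,0,0],
  [0,0,0,0,0,0],
  [0,0,0,0,0,0],
], jaw=0, grip_force=90)

```text
clock: 2.35
tcp_pos: [458.8, -200.1, 24.7]
eef_rot: [[0.988, -0.152, 0.001], [-0.152, -0.988, -0.001], [0.001, 0.001, -1.0]]
ft_force: [-2.2, 0.3, 8.1]
grip_width: 25.5
grip_force: 89.1
```

Request:
drive_tool([
  [0,0,-10,0,0,0],
  [0,0,-30,0,0,0],
  [0,0,-60,0,0,0],
  [0,0,-95,0,0,0],
  [0,0,-130,0,0,0],
  [0,0,-150,0,0,0],
  [0,0,-160,0,0,0],
  [0,0,-160,0,0,0],
])

```text
clock: 3.02
tcp_pos: [459.4, -200.0, 185.8]
eef_rot: [[0.988, -0.151, 0.004], [-0.151, -0.988, -0.002], [0.004, 0.001, -1.0]]
ft_force: [1.2, -0.3, -4.1]
grip_width: 25.4
grip_force: 89.2
```

```bash
cat >> h.py <<'E'
def barpts(c,lo,hi,r0,r1,w=25):
    # points in tool frame ahead of the fingers
    s=state();R=np.array(s["eef_rot"]);q=(cloud(c)-s["tcp_pos"])@R
    m=(c["depth"]>0)&(q[...,0]>lo)&(q[...,0]<hi)&(abs(q[...,1])<w)&(q[...,2]>r0)&(q[...,2]<r1)
    return q[m]
def barfit(tag):
    for n in("top","scene"):
        c=get_image(n);cv2.imwrite(f"pics/{tag}_{n}.png",c["img"])
        q=barpts(c,60,280,-60,60)
        if len(q)<50: print(n,len(q));continue
        m=np.abs(q[:,2]-np.median(q[:,2]))<25;q=q[m]
        pz=np.polyfit(q[:,0],q[:,2],1);py=np.polyfit(q[:,0],q[:,1],1)
        print(n,len(q),"tip x",np.percentile(q[:,0],99.5).round(1),"z@tip215,@0",np.polyval(pz,[215,0]).round(1),"pitch",np.degrees(np.arctan(pz[0])).round(2),"y@215,@0",np.polyval(py,[215,0]).round(1))
    s=state();print(s["clock"],s["tcp_pos"],s["joints"].round(1) if hasattr(s["joints"],"round") else s["joints"],s["ft_force"])
E
python3 - <<'E'
from h import *
barfit("lift")
E
```

```text
top 637 tip x 214.1 z@tip215,@0 [17.1 14.8] pitch 0.64 y@215,@0 [0.6 0.2]
scene 919 tip x 213.6 z@tip215,@0 [18.8 16.3] pitch 0.66 y@215,@0 [-2.9 -3.2]
3.1167 [ 457.49487022 -199.19340052  182.40652011] [-23.5   9.6 -22.9  57.5  -0.  165.2] [ 0.14514259  0.16824842 -2.96383648]
```

View pics/lift_scene.png

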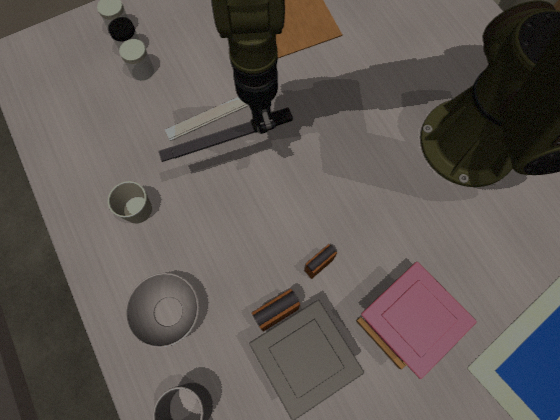

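```bash
python3 - <<'E'
from h import *
print(delta([618.3,-151.3,225],Rt(93,0.7)))
E
```

```text
(array([151.6, -71.7, -42.8]), array([   0.53,    0.55, -101.71]))
```

Request:
drive_tool([
  [20,-8,-43,0,0,-6],
  [40,-18,-43,0,0,-13],
  [60,-28,-43,0,0,-20],
  [80,-38,-43,0,0,-27],
  [100,-48,-43,0,0,-34],
  [120,-58,-43,0,0,-41],
  [140,-66,-43,0,0,-48],
  [152,-72,-43,0,0,-54],
])

```text
clock: 3.78
tcp_pos: [620.0, -150.5, 222.8]
eef_rot: [[0.699, 0.715, -0.004], [0.715, -0.699, 0.001], [-0.002, -0.004, -1.0]]
ft_force: [0.1, -0.3, -4.4]
grip_width: 25.4
grip_force: 89.7
```

Request:
drive_tool([
  [0,0,0,0,0,-7],
  [0,0,0,0,0,-14],
  [0,0,0,0,0,-21],
  [0,0,0,0,0,-28],
  [0,0,0,0,0,-35],
  [0,0,0,0,0,-42],
  [0,0,0,0,0,-46],
  [0,0,0,0,0,-48],
])

```text
clock: 4.45
tcp_pos: [618.0, -151.2, 223.0]
eef_rot: [[-0.061, 0.998, -0.005], [0.998, 0.061, 0.001], [0.001, -0.005, -1.0]]
ft_force: [0.8, 0.2, -4.2]
grip_width: 25.0
grip_force: 89.7
```

```bash
python3 - <<'E'
from h import *
print(state()["tcp_pos"],state()["joints"])
print(delta([618.3,-151.3,147],Rt(93,0.7)))
E
```

```text
[ 617.99215843 -151.17548988  223.01200958] [-1.37354265e+01  2.28320462e+01  2.27178027e-01  6.76805666e+01
 -2.16866748e-02  7.27800297e+01]
(array([-0.2,  0.7, 76. ]), array([-0.28,  0.64,  0.48]))
```

Request:
drive_tool([
  [0,0,25,0,0.3,0.3],
  [0,1,50,0,0.6,0.5],
  [0,1,68,0,0.6,0.5],
  [0,1,76,0,0.6,0.5],
  [0,1,76,0,0.6,0.5],
  [0,1,76,0,0.6,0.5],
  [0,1,76,0,0.6,0.5],
])

```text
clock: 5.03
tcp_pos: [620.9, -151.5, 151.0]
eef_rot: [[-0.049, 0.999, 0.0], [0.999, 0.049, 0.01], [0.01, 0.001, -1.0]]
ft_force: [0.9, 0.1, -2.7]
grip_width: 25.1
grip_force: 89.7
```

```bash
cat >> h.py <<'E'
def rel(tag):
    # bar blade and lid/rod, both cameras: heights and position in tub frame
    u=np.array([-.0523,.9986]);w=np.array([.9986,.0523])
    s=state();print(s["tcp_pos"],s["ft_force"])
    for n in("top","scene"):
        c=get_image(n);cv2.imwrite(f"pics/{tag}_{n}.png",c["img"]);P=cloud(c)
        T=np.array([597.9,241.7] if n=="top" else [597.5,244.5])
        a=(P[...,:2]-T)@u;b=(P[...,:2]-T)@w;z=P[...,2];ok=c["depth"]>0
        m=ok&(a>-360)&(a<-76)&(abs(b)<40)&(z>123 if tag!="x" else z>0)&(z<150)
        m=ok&(a>-320)&(a<-76)&(abs(b)<35)&(z>123)&(z<150)
        q=np.c_[a[m],b[m],z[m]]
        g=ok&(abs(a)<40)&(abs(b)<40)&(z>120);r=ok&(abs(a+105)<3)&(abs(b)<42)&(abs(b)>20)
        e=ok&(abs(a)<74)&(abs(b)<74)&(z>120)
        print(n,"tip a",np.percentile(q[:,0],99.5).round(1),"n",len(q),"lid",np.median(z[g]).round(1),"lid rim",np.median(z[e]).round(1),"rod",np.median(z[r]).round(1))
        for lo in range(-320,-75,30):
            k=q[(q[:,0]>=lo)&(q[:,0]<lo+30)]
            if len(k)>5:print("  a",lo+15,"b",k[:,1].mean().round(1),"z",np.median(k[:,2]).round(1),len(k))
E
python3 - <<'E'
from h import *
rel("low")
E
```

```text
[ 620.93753621 -151.48384449  150.99329923] [ 0.93325114  0.10628439 -2.73205288]
top tip a -182.5 n 542 lid 148.4 lid rim 145.9 rod 120.1
  a -305 b 2.5 z 134.1 117
  a -275 b 3.0 z 133.9 118
  a -245 b 3.0 z 133.7 119
  a -215 b 3.1 z 133.7 115
  a -185 b 3.8 z 133.7 71
scene tip a -182.1 n 849 lid 148.5 lid rim 145.9 rod 119.7
  a -305 b 4.0 z 134.2 173
  a -275 b 3.9 z 134.3 179
  a -245 b 3.9 z 134.0 185
  a -215 b 3.9 z 133.7 190
  a -185 b 4.1 z 133.8 121
```

```bash
python3 - <<'E'
from h import *
rel("low2")
print(delta([612,-31.5,147],Rt(93,0.7)))
E
```

```text
[ 621.36615358 -151.57245789  151.75640817] [ 0.81037424  0.04571141 -4.7638688 ]
top tip a -182.7 n 541 lid 148.4 lid rim 146.0 rod 119.8
  a -305 b 3.3 z 134.7 116
  a -275 b 3.4 z 134.8 120
  a -245 b 3.1 z 134.6 117
  a -215 b 3.8 z 134.3 115
  a -185 b 3.6 z 134.1 72
scene tip a -181.5 n 861 lid 148.5 lid rim 145.9 rod 119.9
  a -305 b 3.9 z 134.4 177
  a -275 b 4.0 z 134.3 180
  a -245 b 3.9 z 133.8 186
  a -215 b 4.1 z 133.8 192
  a -185 b 4.1 z 134.2 122
(array([120.3,  -3.3,   5.8]), array([ 0.11,  0.13, -0.21]))
```

Request:
drive_tool([
  [15,-2,2,0,0,0],
  [30,-3.5,3,0,0,0],
  [45,-3.5,3,0,0,0],
  [50,-3.5,3,0,0,0],
  [50,-3.5,3,0,0,0],
  [50,-3.5,3,0,0,0],
  [50,-3.5,3,0,0,0],
])

```text
clock: 5.82
tcp_pos: [614.7, -101.7, 148.1]
eef_rot: [[-0.049, 0.999, -0.0], [0.999, 0.049, 0.01], [0.01, 0.0, -1.0]]
ft_force: [0.3, -0.1, -4.3]
grip_width: 25.2
grip_force: 89.7
```

```bash
python3 - <<'E'
from h import *
rel("mid")
E
```

```text
[ 614.67515067 -101.68906528  148.0611406 ] [ 0.29371393 -0.07399529 -4.28391472]
top tip a -105.3 n 611 lid 148.3 lid rim 146.0 rod 120.6
  a -275 b -0.3 z 131.3 103
  a -245 b -1.0 z 130.7 116
  a -215 b -0.7 z 130.6 115
  a -185 b -0.4 z 130.6 116
  a -155 b -0.8 z 130.8 119
  a -125 b 0.3 z 130.1 36
  a -95 b -9.6 z 123.5 6
scene tip a -132.0 n 1178 lid 148.4 lid rim 145.9 rod 119.8
  a -305 b -0.3 z 130.8 171
  a -275 b -0.4 z 130.8 179
  a -245 b -0.0 z 130.7 186
  a -215 b -0.2 z 130.7 187
  a -185 b -0.0 z 130.6 194
  a -155 b -0.1 z 130.2 199
  a -125 b -0.0 z 130.4 59
```

The bar is aligned: its top is at 130.6 mm, it is centred laterally, and the tip is at a = -132. I'll slide it in.

Request:
drive_tool([
  [12,0,0,0,0,0],
  [24,0,0,0,0,0],
  [36,0,0,0,0,0],
  [47,0,0,0,0,0],
  [56,0,0,0,0,0],
  [64,0,0,0,0,0],
  [71,0,0,0,0,0],
  [71,0,0,0,0,0],
])

```text
clock: 6.58
tcp_pos: [610.9, -29.0, 148.7]
eef_rot: [[-0.05, 0.999, -0.001], [0.999, 0.05, 0.011], [0.011, -0.0, -1.0]]
ft_force: [0.8, 0.2, -4.3]
grip_width: 25.6
grip_force: 89.7
```

```bash
python3 - <<'E'
from h import *
rel("in")
s=state();print(s["tcp_pos"],s["ft_force"])
E
```

```text
[610.91758297 -28.97198634 148.68749003] [ 0.8433435   0.22569642 -4.3193093 ]
top tip a -76.6 n 336 lid 148.4 lid rim 146.0 rod 119.9
  a -155 b 0.2 z 131.6 85
  a -125 b -1.2 z 131.6 114
  a -95 b 0.1 z 131.4 118
  a -65 b -0.5 z 131.9 19
scene tip a -76.9 n 1359 lid 148.4 lid rim 146.0 rod 120.1
  a -275 b -0.5 z 137.9 124
  a -245 b -0.4 z 132.1 203
  a -215 b -0.4 z 131.5 189
  a -185 b -0.3 z 131.4 193
  a -155 b -0.3 z 131.4 201
  a -125 b -0.2 z 131.3 207
  a -95 b -0.5 z 131.1 213
  a -65 b 0.1 z 131.6 29
[611.01587942 -30.45676714 148.67952052] [-0.76463532  0.14280982 -3.99746559]
```

View pics/in_scene.png

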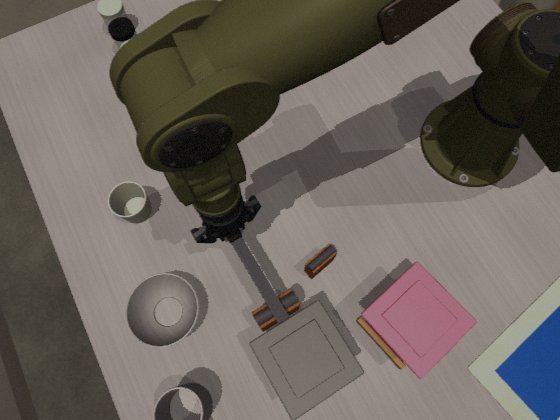

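The scene picture shows the bar lying over the fulcrum rod near (280,305), with its tip under the grey lid's near edge at about (290,318). The gripper at (225,220) is well clear of the tub. Next I'll work out the pivot waypoints.

```bash
python3 - <<'E'
import numpy as np
f=lambda th,d:np.array([-105+(d-214)*np.cos(th)-37.4*np.sin(th),108+(d-214)*np.sin(th)+37.4*np.cos(th)])
p0=np.array([-105+45-214,148.7]);t=np.radians(.6)
for th,d in((0,45),(2.5,46.5),(5,48),(7.5,49.5),(10,51),(12.5,52.5),(15,54),(17.5,55),(20,56),(22,56)):
    q=f(np.radians(th),d)-p0;print(th,np.round([q[0]*np.cos(t)+q[1]*np.sin(t),q[0]*np.sin(t)-q[1]*np.cos(t)],1))
E
```

```text
0 [-0.   3.3]
2.5 [-0.1 10.6]
5 [ 0.2 17.9]
7.5 [ 0.8 25.1]
10 [ 1.6 32.2]
12.5 [ 2.8 39.2]
15 [ 4.3 46. ]
17.5 [ 5.6 52.9]
20 [ 7.1 59.7]
22 [ 7.8 65.3]
```

Request:
drive_tool([
  [0,0,3,0,0,0],
  [0,0,6,0,1.2,0],
  [0,0,10.6,0,2.5,0],
  [0,0,14.2,0,3.7,0],
  [0.2,0,17.9,0,5,0],
  [0.8,0,25.1,0,7.5,0],
  [1.6,0,32.2,0,10,0],
  [1.6,0,32.2,0,10,0],
])

```text
clock: 7.35
tcp_pos: [611.1, -29.3, 115.7]
eef_rot: [[-0.046, 0.999, -0.009], [0.981, 0.046, 0.188], [0.188, -0.0, -0.982]]
ft_force: [-0.1, 3.1, 2.7]
grip_width: 25.4
grip_force: 90.4
```

```bash
python3 - <<'E'
from h import *
rel("t10")
E
```

```text
[611.05639562 -29.33015031 115.68530375] [-0.09717529  3.1089456   2.69318706]
top tip a -76.7 n 243 lid 149.0 lid rim 146.5 rod 120.3
  a -155 b -4.7 z 124.3 8
  a -125 b -0.5 z 125.9 93
  a -95 b 0.5 z 130.0 124
  a -65 b 0.5 z 132.6 18
scene tip a -76.4 n 576 lid 149.0 lid rim 146.4 rod 119.6
  a -275 b 0.6 z 145.4 164
  a -155 b -0.8 z 123.6 16
  a -125 b 0.1 z 125.4 157
  a -95 b 0.6 z 130.1 209
  a -65 b 0.2 z 133.1 29
```

Request:
drive_tool([
  [0.1,0,4.7,0,1.7,0],
  [0.2,0,9.4,0,3.4,0],
  [0.3,0,14,0,5,0],
  [0.4,0,18.7,0,6.7,0],
  [0.5,0,23.4,0,8.4,0],
  [0.6,0,28,0,10,0],
  [0.6,0,31,0,11,0],
  [0.6,0,31,0,11,0],
])

```text
clock: 8.12
tcp_pos: [611.5, -25.7, 86.2]
eef_rot: [[-0.044, 0.999, -0.016], [0.931, 0.047, 0.362], [0.362, 0.001, -0.932]]
ft_force: [-0.8, -8.7, 2.7]
grip_width: 25.4
grip_force: 90.9
```

```bash
python3 - <<'E'
from h import *
rel("t21")
E
```

```text
[611.47510749 -25.74367799  86.18539836] [-0.83806703 -8.72073858  2.66678302]
top tip a -76.1 n 246 lid 157.0 lid rim 154.6 rod 119.9
  a -275 b -6.8 z 138.0 47
  a -125 b 0.3 z 125.5 53
  a -95 b 0.2 z 132.5 129
  a -65 b -0.1 z 140.2 17
scene tip a -76.3 n 439 lid 157.1 lid rim 154.6 rod 120.0
  a -275 b 1.7 z 141.7 131
  a -125 b 1.0 z 125.9 72
  a -95 b 0.1 z 132.9 207
  a -65 b 0.4 z 139.5 29
```

Request:
drive_tool([
  [-0.5,0,2.8,0,1,0],
  [-1,0,5.6,0,2,0],
  [-1,0,6,0,2,0],
  [-1,0,6,0,2,0],
])

```text
clock: 8.55
tcp_pos: [611.7, -24.5, 80.7]
eef_rot: [[-0.045, 0.999, -0.017], [0.918, 0.048, 0.393], [0.393, 0.002, -0.919]]
ft_force: [-0.6, -10.5, 2.6]
grip_width: 25.3
grip_force: 91.0
```

```bash
python3 - <<'E'
from h import *
rel("t23")
E
```

```text
[611.68390245 -24.4859066   80.69826433] [ -0.64517679 -10.46368751   2.55277528]
top tip a -76.2 n 252 lid 158.6 lid rim 156.2 rod 120.0
  a -275 b -5.7 z 136.8 64
  a -125 b -0.0 z 125.3 45
  a -95 b -0.1 z 133.4 128
  a -65 b -0.7 z 140.8 15
scene tip a -76.6 n 499 lid 158.6 lid rim 156.1 rod 119.8
  a -275 b 0.8 z 140.9 190
  a -125 b 0.2 z 125.2 75
  a -95 b 0.6 z 133.6 206
  a -65 b 0.0 z 140.5 28
```

The lid is up about 10 mm. I'll let go and back off along the tool axis.

Request:
drive_tool([
  [0,0,0,0,0,0],
  [0,0,0,0,0,0],
  [0,0,0,0,0,0],
  [0,0,0,0,0,0],
  [0,0,0,0,0,0],
  [0,0,0,0,0,0],
], jaw=0.8)

```text
clock: 9.15
tcp_pos: [610.5, -20.9, 80.1]
eef_rot: [[-0.045, 0.999, -0.02], [0.915, 0.049, 0.4], [0.4, -0.0, -0.916]]
ft_force: [0.2, 0.4, -0.1]
grip_width: 68.5
grip_force: 0.0
```

Request:
drive_tool([
  [0,0,-15,0,0,0],
  [0,0,-35,0,0,0],
  [0,0,-60,0,0,0],
  [0,0,-90,0,0,0],
  [0,0,-120,0,0,0],
  [0,0,-140,0,0,0],
  [0,0,-150,0,0,0],
  [0,0,-150,0,0,0],
])

```text
clock: 9.82
tcp_pos: [614.7, -82.2, 219.7]
eef_rot: [[-0.045, 0.999, -0.016], [0.916, 0.048, 0.399], [0.399, 0.004, -0.917]]
ft_force: [0.5, -0.1, -0.2]
grip_width: 68.1
grip_force: 0.0
```

```bash
python3 - <<'E'
from h import *
rel("rel")
s=state();print(s["clock"],s["tcp_pos"],s["grip_width"])
E
```

```text
[614.72485759 -82.17199369 219.67903023] [ 0.50411699 -0.1094996  -0.1770973 ]
top tip a -76.3 n 197 lid 158.6 lid rim 156.3 rod 120.3
  a -125 b -0.2 z 125.4 51
  a -95 b -0.2 z 133.6 129
  a -65 b 0.3 z 140.2 17
scene tip a -76.1 n 315 lid 158.6 lid rim 156.2 rod 119.6
  a -125 b 0.1 z 125.3 79
  a -95 b 0.4 z 133.6 207
  a -65 b 0.4 z 140.2 29
9.9167 [613.21111544 -80.84300328 216.70069863] 68.61754380924607
```

View pics/rel_scene.png

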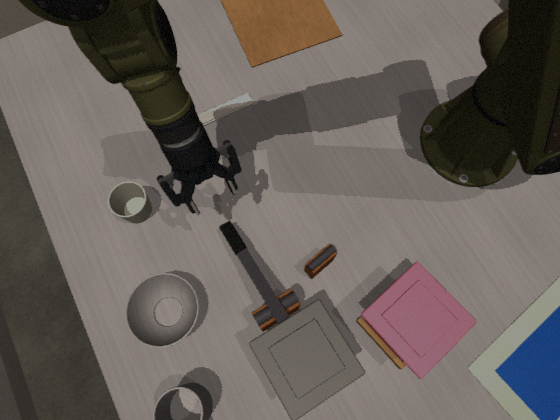

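The gripper at (200,190) is free. The bar still rests on the fulcrum under the lid, with its handle at (232,237), and the lid is holding at +10 mm. I'll let it settle, check for creep and hand in.

Request:
drive_tool([
  [0,0,-10,0,0,0],
  [0,0,-10,0,0,0],
  [0,0,-10,0,0,0],
  [0,0,-10,0,0,0],
  [0,0,-10,0,0,0],
  [0,0,-10,0,0,0],
  [0,0,-10,0,0,0],
  [0,0,-10,0,0,0],
])

```text
clock: 10.58
tcp_pos: [613.6, -85.0, 226.6]
eef_rot: [[-0.045, 0.999, -0.02], [0.915, 0.049, 0.4], [0.4, -0.0, -0.916]]
ft_force: [-0.2, 0.3, 0.5]
grip_width: 68.2
grip_force: 0.0
```

```bash
python3 - <<'E'
from h import *
a=cv2.imread("pics/rel_scene.png");rel("fin");b=cv2.imread("pics/fin_scene.png")
print("bar pixels changed",(cv2.absdiff(a,b)[222:320,220:300].max(2)>25).sum(),state()["ft_force"])
print(close_job())
E
```

```text
[613.59715988 -85.04227563 226.64524209] [-0.22546538  0.27606182  0.50212696]
top tip a -76.2 n 192 lid 158.7 lid rim 156.2 rod 120.8
  a -125 b -0.6 z 125.3 45
  a -95 b 0.5 z 133.4 130
  a -65 b -0.8 z 141.4 17
scene tip a -76.3 n 317 lid 158.7 lid rim 156.1 rod 120.3
  a -125 b 0.1 z 125.5 80
  a -95 b 0.4 z 133.7 209
  a -65 b 0.6 z 140.4 28
bar pixels changed 0 [ 0.26164236  0.01235287 -0.95999138]
the job is handed in; nothing more can be done
None
```

The lid was levered up about 10 mm with the bar over the fulcrum, the bar was let go and lay still on the rod under the rim, and the job was handed in at about 10.7 s; no verdict was returned.

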